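Put the hot-air nozzles back in their caddy

ROBOT

A 7-joint arm with a two-finger parallel gripper is mounted at the origin on the work surface. World frame = base frame: x ahead of the robot, y to its left, z up, the work surface at z = 0. Lengths are in m, angles in rad, forces in N, time in s.
With the tool pointing down it reaches from about 0.4 to 0.85 m from the base axis. Payload 10.4 kg.
Tool frame: the origin (TCP) lies midway between the tips of the shut fingers; the grasp point (between the pads) lies 19 mm behind it; z points along the fingers, x is the direction in which the jaws open and shut, and the axes are right-handed (so a half turn about z gives the same grasp; the last joint's range is limited). The gripper opens to 87 mm and grips with 3 to 60 N. Pads are 19 mm wide; open, the fingers measure 117 mm over their backs; the gripper's body (75 mm by 190 mm) begins 51 mm behind the grasp point.
Start: joints at [-1.134, 0.332, -0.065, 1.46, 0.022, 1.35, -0.088], TCP at [0.277, 0.56, 0.223] pointing down, gripper open.
Joint ranges: [-2.6, 2.6], [-0.5, 2.12], [-1.47, 1.34], [0.16, 2.42], [-1.27, 4.41], [0.06, 2.06], [-2.6, 2.6]. Speed limits (rad/s): [2.22, 2.22, 2.79, 2.79, 3.14, 3.14, 3.14].

INTERFACE

Orientations are given as a unit quaternion [x, y, z, w].
In Python, from bench import r gives the robot as it stands. The module is installed in compiled form; this text tells all that it offers.
- The arm moves only by the tool play_rows, never from a script. Its argument "commands" is a list of rows, each a list of 7 numbers: the shift along the world's x, y, z in cm, then the turn, a rotation vector about the world's x, y, z in rad, then the finger opening in cm, from 0 to 8.7. A call has 1 to 20 rows; each row shifts and turns the commanded pose from where the row before left it; what a row does not reach is not made up. A row lasts 1/8 s, in which the tool goes at most 62.5 mm and 10.7 degrees, less where a joint would pass 70% of its speed; a pose out of reach is approached as far as the arm can. A call is refused whole if a number of a shift passes 6.25 or a number of a turn 0.188, either way. A call with a gripper value outside its range is refused whole. The fingers move at their own pace and stop on an object; "grip_force" is the grip in N (left out, the last holds). Time passes only in rows, so rows that do not move let the fingers close. It gives the time, the measured TCP pose, the force and the opening at its end, in the units of the state.
- r.read_state(): the state, without advancing time (a new reading comes with each control period).
- r.camera(name): name is "scene" or "top" or "wrist"; returns a dict with "img" (420x560x3 uint8, red, green, blue), "K" (3x3 intrinsics, pixels), "k1" (the pictures are not rectified: a ray, as slopes to the right and down, at radius r is drawn at 1 + k1 r^2 times it, then the intrinsics apply), "camera_from_world" (4x4, takes a point from world to camera coordinates). Camera axes: x right, y down, z forward; pixel columns grow to the right and rows downward; lengths in m; the calibration is good to about 2 mm. A picture is of the moment at which its call begins. There is no depth.
- r.close_job(): hands the job in, once; it reports no verdict.
The state is a dict: "time": time; "joint_positions": joint angles; "joint_vel": joint speeds; "joint_torque": joint torques, N m; "ee_pos": TCP position; "eef_rot": TCP orientation; "ft_force": force on the tool from outside, world axes, zero at the start; "torque": the same for the moment, N m; "width": finger opening in m.
Only numpy, scipy, OpenCV 4.12 (cv2) and the standard library are available. Lean on these libraries where they do the work, as an engineer would, in place of code of your own. Each camera call takes 0.05 s, during which the arm holds its last target. There are 200 camera calls.

TASK

Tidy the rework bench: put the large square, the small square, the narrow rectangular and the small round hot-air nozzle into the black caddy, each standing upright on the floor of the pocket of its own shape and size. The oversize round nozzle and the twin-outlet nozzle have no pocket here: leave them standing where they are.

Things in the scene. Friction and masses are not known exactly. Their poses are not given: they have to be found in the camera images.
- nozzle_square_large_mid (a point): Nozzle with a large square skirt 46 x 46 mm. Steel, upright on the bench, 66 mm tall: skirt 20 mm high, short cone, then a round neck, 16 mm diameter, from 28 to 66 mm above the foot, dark hole on top; grip it by the neck. Point: on its vertical axis, half-way up (33 mm above its foot); z up. About 80 g.
- nozzle_square_small_mid (a point): Nozzle with a small square skirt 30 x 30 mm. Steel, upright on the bench, 66 mm tall: skirt 20 mm high, short cone, then a round neck, 16 mm diameter, from 28 to 66 mm above the foot, dark hole on top; grip it by the neck. Point: on its vertical axis, half-way up (33 mm above its foot); z up. About 80 g.
- nozzle_slot_mid (a point): Nozzle with a narrow rectangular skirt, 60 mm along its x by 24 mm along its y. Steel, upright on the bench, 66 mm tall: skirt 20 mm high, short cone, then a round neck, 16 mm diameter, from 28 to 66 mm above the foot, dark hole on top; grip it by the neck. Point: on its vertical axis, half-way up (33 mm above its foot); z up. About 80 g.
- nozzle_round_mid (a point): Nozzle with a small round skirt, 34 mm diameter. Steel, upright on the bench, 66 mm tall: skirt 20 mm high, short cone, then a round neck, 16 mm diameter, from 28 to 66 mm above the foot, dark hole on top; grip it by the neck. Point: on its vertical axis, half-way up (33 mm above its foot); z up. About 80 g.
- nozzle_round_oversize_mid (a point): Look-alike with no pocket: nozzle with a large round skirt, 60 mm diameter. Steel, upright on the bench, 66 mm tall: skirt 20 mm high, short cone, then a round neck, 16 mm diameter, from 28 to 66 mm above the foot, dark hole on top; leave it standing. Point: on its vertical axis, half-way up (33 mm above its foot); z up. About 80 g.
- nozzle_twin_mid (a point): Look-alike with no pocket: twin-outlet nozzle, its skirt two parallel bars (60 mm along x by 11 mm, 42 mm over both) joined in the middle. Steel, upright on the bench, 66 mm tall: skirt 20 mm high, short cone, then a round neck, 16 mm diameter, from 28 to 66 mm above the foot, dark hole on top; leave it standing. Point: on its vertical axis, half-way up (33 mm above its foot); z up. About 80 g.
- pocket_square_large (a point): Large square pocket, 62 x 62 mm. One of four grey blocks (86 x 86 mm) set two by two, close together, 88 mm between centres, in a fixed black caddy; the blocks change places from start to start. The pocket is 12 mm deep with a dark flat floor 8 mm above the bench; the block's top is 20 mm above the bench. Point: centre of the pocket floor; x and y lie along the block's sides, z up.
- pocket_square_small (a point): Small square pocket, 46 x 46 mm. One of four grey blocks (86 x 86 mm) set two by two, close together, 88 mm between centres, in a fixed black caddy; the blocks change places from start to start. The pocket is 12 mm deep with a dark flat floor 8 mm above the bench; the block's top is 20 mm above the bench. Point: centre of the pocket floor; x and y lie along the block's sides, z up.
- pocket_slot (a point): Rectangular pocket, 76 mm along its x by 40 mm along its y. One of four grey blocks (86 x 86 mm) set two by two, close together, 88 mm between centres, in a fixed black caddy; the blocks change places from start to start. The pocket is 12 mm deep with a dark flat floor 8 mm above the bench; the block's top is 20 mm above the bench. Point: centre of the pocket floor; x and y lie along the block's sides, z up.
- pocket_round (a point): Round pocket, 50 mm diameter. One of four grey blocks (86 x 86 mm) set two by two, close together, 88 mm between centres, in a fixed black caddy; the blocks change places from start to start. The pocket is 12 mm deep with a dark flat floor 8 mm above the bench; the block's top is 20 mm above the bench. Point: centre of the pocket floor; x and y lie along the block's sides, z up.
There are look-alikes about, which are no part of the job. Leave any red look-alike of the part that bears pocket_round alone. Leave any purple look-alike of the part that bears nozzle_square_small_mid alone.

How it is judged:
At the end, for the whole second after the job is handed in: Each of the four nozzles stands in the pocket of its own shape and size: its axis within 15 mm of the pocket's centre, its foot within 5 mm of the pocket floor, upright within 0.12 rad, released and at rest. The oversize round and twin-outlet nozzles stand upright within 15 mm of where they started (horizontal distance between nozzle_square_large_mid and pocket_square_large below 0.015 m and z of nozzle_square_large_mid in the frame of pocket_square_large between 0.028 and 0.038 m and angle between each of nozzle_square_large_mid, nozzle_square_small_mid, nozzle_slot_mid, nozzle_round_mid, nozzle_round_oversize_mid, nozzle_twin_mid's own z axis and vertical below 0.12 rad and linear speed of each of nozzle_square_large, nozzle_square_small, nozzle_slot, nozzle_round below 0.02 m/s and horizontal distance between nozzle_square_small_mid and pocket_square_small below 0.015 m and z of nozzle_square_small_mid in the frame of pocket_square_small between 0.028 and 0.038 m and horizontal distance between nozzle_slot_mid and pocket_slot below 0.015 m and z of nozzle_slot_mid in the frame of pocket_slot between 0.028 and 0.038 m and horizontal distance between nozzle_round_mid and pocket_round below 0.015 m and z of nozzle_round_mid in the frame of pocket_round between 0.028 and 0.038 m and distance of each of nozzle_round_oversize_mid, nozzle_twin_mid from where it was at the start of the episode below 0.015 m); the robot touches nothing.
It fails at once if the oversize round nozzle is moved more than 15 mm from where it stood (distance of nozzle_round_oversize_mid from where it was at the start of the episode above 0.015 m).
It fails at once if the twin-outlet nozzle is moved more than 15 mm from where it stood (distance of nozzle_twin_mid from where it was at the start of the episode above 0.015 m).
It also fails if it takes over 96 s, if anything falls off the work surface, if the arm or the gripper's body presses on something with over 40 N, if the wrist force passes 120 N, or if a joint passes its speed limit or range.

## Working session

There is one attempt and no reset: what is moved stays moved. The work goes in short steps, Python scripts to look and compute and a tool call to move; the robot and the scene stay as the last step left them, time stands still between calls to the robot, and variables do not carry over. Pictures are saved under pics/ and viewed, about 12 in all and at most 16, crops included, and the job is handed in when it is done.

Besides the shell and the picture viewer there is one more tool, called after ">>>" as name(argument=value, ...), one argument or row to a line, values as JSON. play_rows: Moves the arm, as the interface text tells. Its arguments: {"type":"object","properties":{"commands":{"type":"array","items":{"type":"array","items":{"type":"number"}}},"grip_force":{"type":"number"}},"required":["commands"]}

```bash
mkdir -p pics; cat > h.py <<'E'
import numpy as np, cv2
from bench import r
def cam(n,save=None):
    c=r.camera(n)
    if save: cv2.imwrite('pics/'+save,c['img'][:,:,::-1])
    return c
def p2w(c,uv,z):
    K=c['K'];T=np.array(c['camera_from_world']);k=c['k1']
    d=np.array([(uv[0]-K[0][2])/K[0][0],(uv[1]-K[1][2])/K[1][1]]);s=d.copy()
    for _ in range(20): s=d/(1+k*(s@s))
    R=T[:3,:3];o=-R.T@T[:3,3];v=R.T@np.array([s[0],s[1],1])
    return o+v*(z-o[2])/v[2]
def w2p(c,P):
    T=np.array(c['camera_from_world']);q=T[:3,:3]@np.array(P)+T[:3,3];s=q[:2]/q[2];s=s*(1+c['k1']*(s@s))
    return np.array([s[0]*c['K'][0][0]+c['K'][0][2],s[1]*c['K'][1][1]+c['K'][1][2]])
E
python3 - <<'E'
from h import *
s=r.read_state();print(s['time'],s['ee_pos'],s['eef_rot'])
for n in('top','scene','wrist'):
    c=cam(n,n+'0.png');T=c['camera_from_world'];print(n,c['K'][0][0],c['k1'],-T[:3,:3].T@T[:3,3])
E
```

```text
0.0 [0.27719539 0.55974487 0.22177021] [ 8.49625392e-01  5.27386205e-01 -5.69083015e-04  4.00694319e-04]
top 399.71754302972033 -0.06737078704299337 [0.38600634 0.09369635 1.00873084]
scene 451.400259486694 0.04676384019474869 [ 1.0071104  -0.73538873  0.66875224]
wrist 345.39686800804253 -0.060462483761041595 [0.20548797 0.59493655 0.38399021]
```

View pics/top0.png

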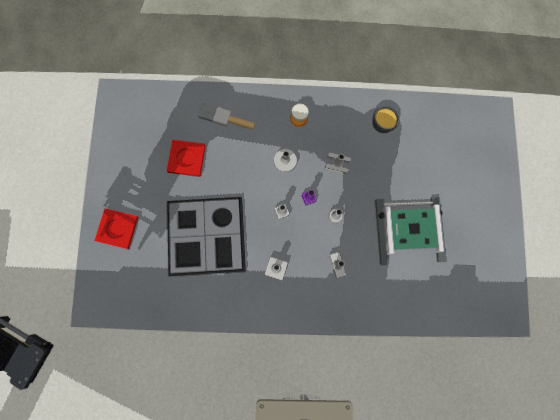

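View pics/scene0.png

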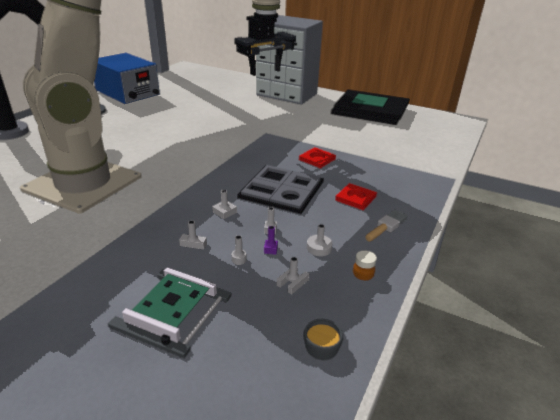

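Top view candidates:
- Large square (277,267), small square (282,210), slot (338,264), small round (336,214).
- Left alone: oversize round (285,159), twin (338,161), and a purple small-square look-alike (309,196).
- Caddy around (206,235). The red blocks at (187,158) and (117,229) are round-pocket look-alikes.

I'll confirm this in one enlarged crop.

```bash
python3 - <<'E'
from h import *
c=cam('top');im=c['img'][:,:,::-1]
cv2.imwrite('pics/crop1.png',cv2.resize(im[145:285,160:360],None,fx=4,fy=4,interpolation=cv2.INTER_CUBIC))
g=cv2.cvtColor(c['img'],cv2.COLOR_RGB2GRAY)
# pockets: dark blobs inside the caddy
m=(g[198:274,170:242]<50).astype(np.uint8)
n,l,st,ce=cv2.connectedComponentsWithStats(m)
for i in range(1,n):
    if st[i,4]>100: print(st[i],ce[i]+[170,198],p2w(c,ce[i]+[170,198],.008).round(4))
for n,uv in dict(L=(277,267),S=(282,210),slot=(338,264),R=(336,214),O=(285,159),T=(338,161),purp=(309,196)).items(): print(n,p2w(c,uv,.04).round(3))
E
```

```text
[  0   0  72  56 211] [220.97630332 209.58293839] [0.5719 0.2208 0.008 ]
[ 43  10  19  19 268] [221.82835821 217.05970149] [0.5527 0.2176 0.008 ]
[  8  13  18  17 284] [186.70070423 219.02816901] [0.5446 0.306  0.008 ]
[ 45  39  17  31 450] [223.22888889 252.08666667] [0.4643 0.2094 0.008 ]
[  6  44  24  25 574] [187.48606272 254.16724739] [0.4561 0.298  0.008 ]
[  4  71  68   5 128] [212.1796875 271.5703125] [0.4151 0.2342 0.008 ]
L [0.43  0.075 0.04 ]
S [0.57  0.067 0.04 ]
slot [ 0.442 -0.073  0.04 ]
R [ 0.565 -0.067  0.04 ]
O [0.702 0.063 0.04 ]
T [ 0.702 -0.072  0.04 ]
purp [0.608 0.001 0.04 ]
```

View pics/crop1.png

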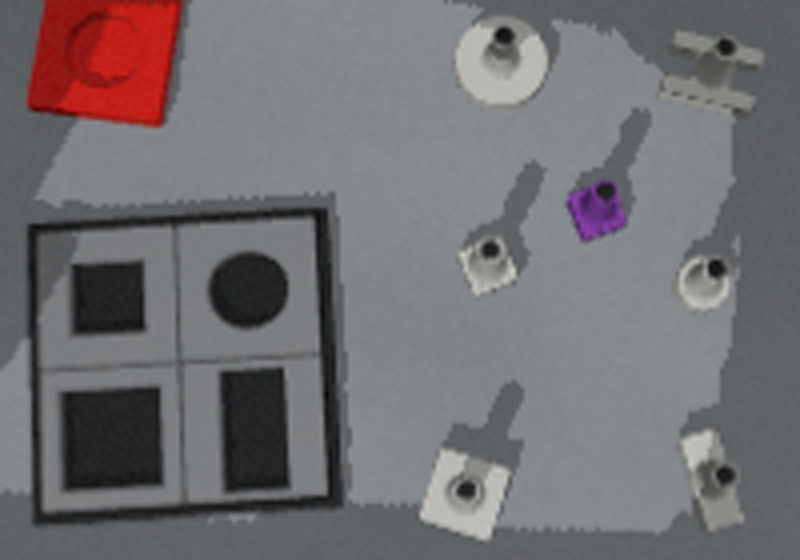

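The crop confirms it. Pockets: small square top-left, round top-right, large square bottom-left, slot bottom-right. Next I'll measure the neck tops and skirt yaws.

```bash
python3 - <<'E'
from h import *
c=cam('top');o=np.array([160,145])
g=cv2.resize(cv2.cvtColor(c['img'],cv2.COLOR_RGB2GRAY)[145:285,160:360],None,fx=4,fy=4,interpolation=cv2.INTER_CUBIC)
px=lambda p:(np.array(p)+.5)/4-.5+o
for n,(x,y) in dict(L=(466,489),S=(490,249),slot=(725,475),R=(716,268),O=(504,35),T=(726,47),P=(605,190)).items():
    w=g[y-15:y+16,x-15:x+16]; m=np.where(w<70)
    h=np.array([m[1].mean(),m[0].mean()])+[x-15,y-15]
    print(n,len(m[0]),h.round(1),p2w(c,px(h),.066).round(4))
def yaw(a,b,z):
    d=p2w(c,px(b),z)-p2w(c,px(a),z);return np.arctan2(d[1],d[0])
for n,(x0,y0,x1,y1) in dict(L=(410,435,525,545),slot=(672,422,755,540)).items():
    m=(g[y0:y1,x0:x1]>165).astype(np.uint8)
    k,l,st,ce=cv2.connectedComponentsWithStats(m);i=1+st[1:,4].argmax()
    pts=np.argwhere(l==i)[:,::-1]+[x0,y0];b=cv2.boxPoints(cv2.minAreaRect(pts.astype(np.float32)))
    print(n,st[i],b.round(),[round(yaw(b[j],b[j+1],.02),3) for j in range(2)])
print('slot by eye',yaw((712,430),(743,518),.02),yaw((682,435),(708,530),.01),'L by eye',yaw((437,448),(515,468),.02),yaw((515,468),(490,538),.02))
E
```

```text
L 203 [466.1 489.5] [0.4288 0.0772 0.066 ]
S 192 [489.8 249.4] [0.5727 0.0675 0.066 ]
slot 248 [724.7 475. ] [ 0.4419 -0.0754  0.066 ]
R 244 [716.2 268.1] [ 0.5662 -0.0695  0.066 ]
O 244 [504.   35.6] [0.7073 0.0627 0.066 ]
T 219 [725.3  46.7] [ 0.706  -0.0747  0.066 ]
P 420 [604.  193.6] [ 0.6097 -0.0008  0.066 ]
L [  11   15   87   89 3393] [[418. 518.]
 [441. 448.]
 [511. 471.]
 [488. 540.]] [np.float64(-0.281), np.float64(-1.853)]
slot [ 10  10  30  37 678] [[681. 439.]
 [710. 430.]
 [719. 461.]
 [689. 469.]] [np.float64(-1.266), np.float64(-2.852)]
slot by eye -2.7902527956804484 -2.860581655903599 L by eye -1.7899780666547571 2.824814879949312
```

>>> play_rows(
  commands=[
    [1.27,-4.03,0,0,0,0,4],
    [1.27,-4.03,0,0,0,0,4],
    [1.27,-4.03,0,0,0,0,4],
    [1.27,-4.03,0,0,0,0,4],
    [1.27,-4.03,0,0,0,0,4],
    [1.27,-4.03,0,0,0,0,4],
    [1.27,-4.03,0,0,0,0,4],
    [1.27,-4.03,0,0,0,0,4],
    [1.27,-4.03,0,0,0,0,4],
    [1.27,-4.03,0,0,0,0,4],
    [1.27,-4.03,0,0,0,0,4],
    [1.2,-3.95,0,0,0,0,4],
    [0,0,-3,0,0,0,4],
    [0,0,-3,0,0,0,4],
    [0,0,-3,0,0,0,4],
    [0,0,0,0,0,0,4],
    [0,0,0,0,0,0,4],
  ],
  grip_force=20,
)

```text
time: 2.38
ee_pos: [0.4296, 0.0775, 0.1337]
eef_rot: [0.85, 0.527, 0.001, 0.0]
ft_force: [-0.7, -0.6, 0.2]
width: 0.0397
```

```bash
python3 - <<'E'
from h import *
c=cam('wrist','w1.png')
print(w2p(c,[.4288,.0772,.066]),w2p(c,[.4296,.0775,.1337]))
E
```

```text
[284.49499938 226.87683022] [285.75277211 270.69174612]
```

View pics/w1.png

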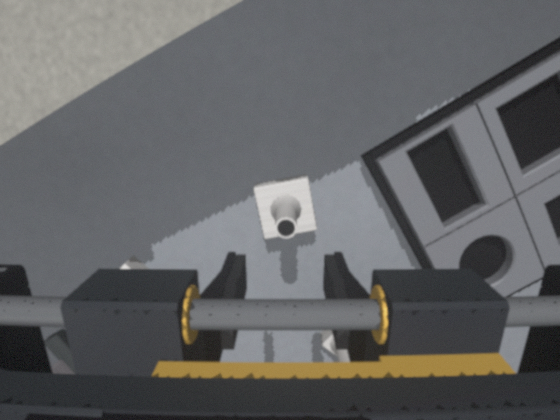

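The wrist view has the neck top at (286,228), against a predicted (284.5,227), so the map is good. I'll grasp.

>>> play_rows(
  commands=[
    [-0.1,0,-3,0,0,0,4],
    [0,0,-3,0,0,0,4],
    [0,0,-2.2,0,0,0,4],
    [0,0,-2,0,0,0,4],
    [0,0,0,0,0,0,4],
    [0,0,0,0,0,0,4],
    [0,0,0,0,0,0,0.8],
    [0,0,0,0,0,0,0.8],
    [0,0,0,0,0,0,0.8],
    [0,0,0,0,0,0,0.8],
    [0,0,0,0,0,0,0.8],
    [0,0,0,0,0,0,0.8],
    [0,0,0,0,0,0,0.8],
  ],
  grip_force=20,
)

```text
time: 4.05
ee_pos: [0.4282, 0.0775, 0.0307]
eef_rot: [0.85, 0.527, 0.0, -0.0]
ft_force: [-0.5, 1.1, 4.9]
width: 0.0149
```

>>> play_rows(
  commands=[
    [0,0,2,0,0,0,0.8],
    [0,0,3,0,0,0,0.8],
    [0,0,3,0,0,0,0.8],
    [0,0,1,0,0,0,0.8],
    [0.28,2.2,0,0,0,0.037,0.8],
    [0.28,2.2,0,0,0,0.037,0.8],
    [0.28,2.2,0,0,0,0.037,0.8],
    [0.28,2.2,0,0,0,0.037,0.8],
    [0.28,2.2,0,0,0,0.037,0.8],
    [0.28,2.2,0,0,0,0.037,0.8],
    [0.28,2.2,0,0,0,0.037,0.8],
    [0.28,2.2,0,0,0,0.037,0.8],
    [0.28,2.2,0,0,0,0.037,0.8],
    [0.23,2.2,0,0,0,0.037,0.8],
    [0,0,-3,0,0,0,0.8],
    [0,0,-2.5,0,0,0,0.8],
    [0,0,0,0,0,0,0.8],
    [0,0,0,0,0,0,0.8],
  ],
)

```text
time: 6.3
ee_pos: [0.4561, 0.2979, 0.0665]
eef_rot: [0.738, 0.675, 0.001, 0.0]
ft_force: [0.2, -0.8, -1.1]
width: 0.0156
```

```bash
python3 - <<'E'
from h import *
c=cam('wrist','w2.png')
for p in([.456,.298,.008],[.4643,.2094,.008],[.5527,.2176,.008]): print(w2p(c,p))
E
```

```text
[285.57220758 232.31723975]
[160.23200744 254.02797353]
[193.58204444 357.3841528 ]
```

View pics/w2.png

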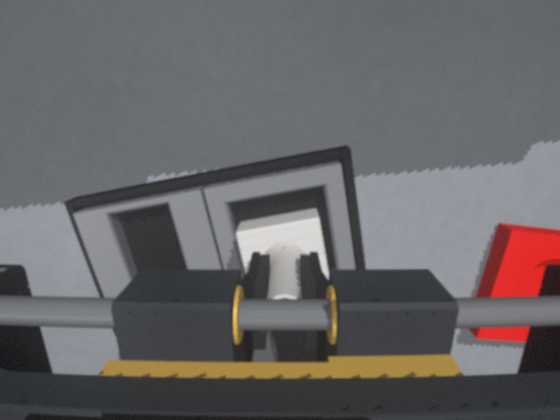

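Aligned: skirt front edge (237,227)–(318,209) lies centred in and parallel to the pocket rim (228,205)–(327,187). I'll lower and release.

>>> play_rows(
  commands=[
    [0,0,-1,0,0,0,0.8],
    [0,0,-1,0,0,0,0.8],
    [0,0,-0.6,0,0,0,0.8],
    [0,0,-0.1,0,0,0,0.8],
    [0,0,0,0,0,0,0.8],
    [0,0,0,0,0,0,0.8],
  ],
)

```text
time: 7.1
ee_pos: [0.4554, 0.2972, 0.0386]
eef_rot: [0.738, 0.675, -0.0, -0.0]
ft_force: [-3.2, -2.3, 5.1]
width: 0.0151
```

>>> play_rows(
  commands=[
    [0,0,0,0,0,0,4],
    [0,0,0,0,0,0,4],
    [0,0,0,0,0,0,4],
    [0,0,2,0,0,0,4],
    [0,0,3.5,0,0,0,4],
    [0,0,3.5,0,0,0,4],
    [0,0,0,0,0,0,4],
    [-0.14,-3.73,0,0,0,0,4],
    [-0.14,-3.73,0,0,0,0,4],
    [-0.14,-3.73,0,0,0,0,4],
    [-0.14,-3.73,0,0,0,0,4],
    [-0.14,-3.73,0,0,0,0,4],
    [-0.14,-3.73,0,0,0,0,4],
    [-0.14,-3.73,0,0,0,0,4],
    [-0.14,-3.73,0,0,0,0,4],
    [-0.14,-3.73,0,0,0,0,4],
    [-0.14,-3.73,0,0,0,0,4],
    [0,0,0,0,0,0,4],
    [0,0,0,0,0,0,4],
  ],
)

```text
time: 9.48
ee_pos: [0.4413, -0.0751, 0.1281]
eef_rot: [0.738, 0.675, -0.0, -0.0]
ft_force: [-0.1, 0.1, -0.9]
width: 0.0399
```

```bash
python3 - <<'E'
from h import *
c=cam('wrist','w3.png'); print(w2p(c,[.4419,-.0754,.066]))
E
```

```text
[285.17860124 231.64032809]
```

View pics/w3.png

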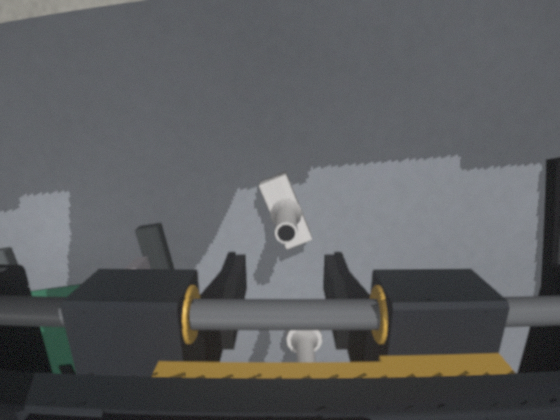

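Neck at (286,233) as predicted, and slot yaw about 0.30 again. I'll grasp and lift.

>>> play_rows(
  commands=[
    [0,0,-3,0,0,0,4],
    [0,0,-3,0,0,0,4],
    [0,0,-2,0,0,0,4],
    [0,0,-1.7,0,0,0,4],
    [0,0,0,0,0,0,4],
    [0,0,0,0,0,0,4],
    [0,0,0,0,0,0,0.8],
    [0,0,0,0,0,0,0.8],
    [0,0,0,0,0,0,0.8],
    [0,0,0,0,0,0,0.8],
    [0,0,0,0,0,0,0.8],
    [0,0,0,0,0,0,0.8],
    [0,0,0,0,0,0,0.8],
  ],
)

```text
time: 11.15
ee_pos: [0.4416, -0.0757, 0.0316]
eef_rot: [0.738, 0.675, 0.0, -0.0]
ft_force: [-1.5, -0.4, 4.1]
width: 0.0154
```

>>> play_rows(
  commands=[
    [0,0,2,0,0,0,0.8],
    [0,0,3,0,0,0,0.8],
    [0,0,3,0,0,0,0.8],
    [0,0,1,0,0,0,0.8],
    [0.22,2.85,0,0,0,-0.021,0.8],
    [0.22,2.85,0,0,0,-0.021,0.8],
    [0.22,2.85,0,0,0,-0.021,0.8],
    [0.22,2.85,0,0,0,-0.021,0.8],
    [0.22,2.85,0,0,0,-0.021,0.8],
    [0.22,2.85,0,0,0,-0.021,0.8],
    [0.22,2.85,0,0,0,-0.021,0.8],
    [0.22,2.85,0,0,0,-0.021,0.8],
    [0.22,2.85,0,0,0,-0.021,0.8],
    [0.22,2.85,0,0,0,-0.021,0.8],
    [0,0,-3,0,0,0,0.8],
    [0,0,-2.5,0,0,0,0.8],
    [0,0,0,0,0,0,0.8],
    [0,0,0,0,0,0,0.8],
  ],
)

```text
time: 13.4
ee_pos: [0.4638, 0.2093, 0.067]
eef_rot: [0.805, 0.594, 0.0, -0.0]
ft_force: [0.1, 0.5, -0.9]
width: 0.0155
```

```bash
python3 - <<'E'
from h import *
c=cam('wrist','w4.png'); print(w2p(c,[.4643,.2094,.008]))
E
```

```text
[285.81809606 232.73360842]
```

View pics/w4.png

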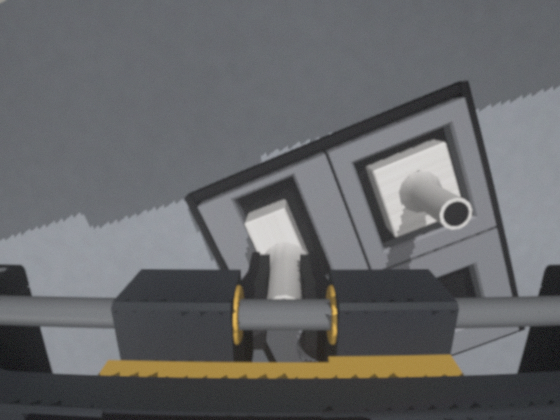

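The large square stands well in its pocket, at about (415,190). The slot skirt (250,215)–(285,200) is lined up with its pocket. I'll lower it.

>>> play_rows(
  commands=[
    [0,0,-1,0,0,0,0.8],
    [0,0,-1,0,0,0,0.8],
    [0,0,-0.6,0,0,0,0.8],
    [0,0,-0.1,0,0,0,0.8],
    [0,0,0,0,0,0,0.8],
    [0,0,0,0,0,0,0.8],
  ],
)

```text
time: 14.2
ee_pos: [0.4634, 0.2096, 0.0396]
eef_rot: [0.805, 0.594, 0.0, -0.0]
ft_force: [-2.3, 1.7, 3.9]
width: 0.0153
```

>>> play_rows(
  commands=[
    [0,0,0,0,0,0,4],
    [0,0,0,0,0,0,4],
    [0,0,0,0,0,0,4],
    [0,0,2,0,0,0,4],
    [0,0,3.5,0,0,0,4],
    [0,0,3.5,0,0,0,4],
    [0,0,0,0,0,0,4],
    [1.82,-2.36,0,0,0,0,4],
    [1.82,-2.36,0,0,0,0,4],
    [1.82,-2.36,0,0,0,0,4],
    [1.82,-2.36,0,0,0,0,4],
    [1.82,-2.36,0,0,0,0,4],
    [1.82,-2.36,0,0,0,0,4],
    [0,0,0,0,0,0,4],
    [0,0,0,0,0,0,4],
  ],
)

```text
time: 16.08
ee_pos: [0.5721, 0.0683, 0.1288]
eef_rot: [0.805, 0.594, -0.0, -0.0]
ft_force: [-0.2, 0.4, 0.5]
width: 0.0397
```

```bash
python3 - <<'E'
from h import *
c=cam('wrist','w5.png'); print(w2p(c,[.5727,.0675,.066]))
E
```

```text
[284.64618715 231.46028911]
```

View pics/w5.png

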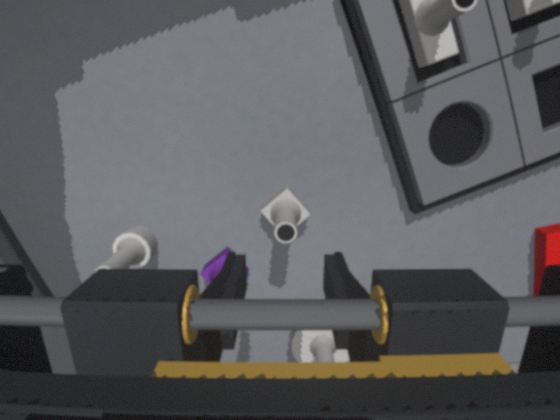

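Neck at (286,231), free-standing, purple one at (220,265) clear of the fingers. I'll grasp.

>>> play_rows(
  commands=[
    [0,0,-3,0,0,0,4],
    [0,0,-3,0,0,0,4],
    [0,0,-2,0,0,0,4],
    [0,0,-1.75,0,0,0,4],
    [0,0,0,0,0,0,4],
    [0,0,0,0,0,0,4],
    [0,0,0,0,0,0,0.8],
    [0,0,0,0,0,0,0.8],
    [0,0,0,0,0,0,0.8],
    [0,0,0,0,0,0,0.8],
    [0,0,0,0,0,0,0.8],
    [0,0,0,0,0,0,0.8],
    [0,0,0,0,0,0,0.8],
  ],
)

```text
time: 17.75
ee_pos: [0.5729, 0.0678, 0.0322]
eef_rot: [0.805, 0.594, 0.0, -0.0]
ft_force: [0.2, 0.7, 0.9]
width: 0.0157
```

>>> play_rows(
  commands=[
    [0,0,2,0,0,0,0.8],
    [0,0,3,0,0,0,0.8],
    [0,0,3,0,0,0,0.8],
    [0,0,1,0,0,0,0.8],
    [-0.28,2.37,0,0,0,-0.037,0.8],
    [-0.28,2.37,0,0,0,-0.037,0.8],
    [-0.28,2.37,0,0,0,-0.037,0.8],
    [-0.28,2.37,0,0,0,-0.037,0.8],
    [-0.28,2.37,0,0,0,-0.037,0.8],
    [-0.28,2.37,0,0,0,-0.037,0.8],
    [-0.28,2.37,0,0,0,-0.037,0.8],
    [-0.28,2.37,0,0,0,-0.037,0.8],
    [-0.28,2.37,0,0,0,-0.037,0.8],
    [-0.28,2.37,0,0,0,-0.037,0.8],
    [0,0,-3,0,0,0,0.8],
    [0,0,-2.5,0,0,0,0.8],
    [0,0,0,0,0,0,0.8],
    [0,0,0,0,0,0,0.8],
  ],
)

```text
time: 20.0
ee_pos: [0.545, 0.3047, 0.0676]
eef_rot: [0.9, 0.435, 0.0, 0.0]
ft_force: [1.7, 0.1, -0.8]
width: 0.0156
```

```bash
python3 - <<'E'
from h import *
c=cam('wrist','w6.png'); print(w2p(c,[.5446,.306,.008]))
E
```

```text
[286.45987332 229.88542452]
```

View pics/w6.png

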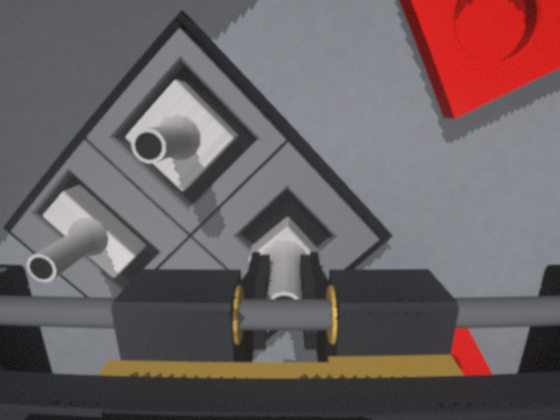

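The small square (apex 288,217) is centred in its pocket (apex 287,188), and the other two stand in theirs. I'll lower it, release, and go to the round one.

>>> play_rows(
  commands=[
    [0,0,-1,0,0,0,0.8],
    [0,0,-1,0,0,0,0.8],
    [0,0,-0.6,0,0,0,0.8],
    [0,0,-0.15,0,0,0,0.8],
    [0,0,0,0,0,0,0.8],
    [0,0,0,0,0,0,0.8],
  ],
)

```text
time: 20.8
ee_pos: [0.5447, 0.3048, 0.04]
eef_rot: [0.9, 0.435, 0.0, -0.0]
ft_force: [-2.0, -1.2, 5.9]
width: 0.0151
```

>>> play_rows(
  commands=[
    [0,0,0,0,0,0,4],
    [0,0,0,0,0,0,4],
    [0,0,0,0,0,0,4],
    [0,0,2,0,0,0,4],
    [0,0,3.5,0,0,0,4],
    [0,0,3.5,0,0,0,4],
    [0,0,0,0,0,0,4],
    [0.21,-3.75,0,0,0,0,4],
    [0.21,-3.75,0,0,0,0,4],
    [0.21,-3.75,0,0,0,0,4],
    [0.21,-3.75,0,0,0,0,4],
    [0.21,-3.75,0,0,0,0,4],
    [0.21,-3.75,0,0,0,0,4],
    [0.21,-3.75,0,0,0,0,4],
    [0.21,-3.75,0,0,0,0,4],
    [0.21,-3.75,0,0,0,0,4],
    [0.21,-3.75,0,0,0,0,4],
    [0,0,0,0,0,0,4],
    [0,0,0,0,0,0,4],
  ],
)

```text
time: 23.18
ee_pos: [0.5657, -0.0695, 0.1296]
eef_rot: [0.9, 0.436, 0.0, -0.0]
ft_force: [0.0, 1.2, -0.1]
width: 0.0401
```

```bash
python3 - <<'E'
from h import *
c=cam('wrist','w7.png'); print(w2p(c,[.5662,-.0695,.066]))
E
```

```text
[285.81621496 230.07696439]
```

View pics/w7.png

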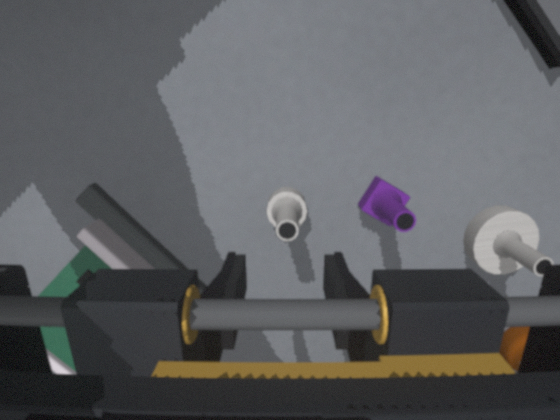

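>>> play_rows(
  commands=[
    [0,0,-3,0,0,0,4],
    [0,0,-3,0,0,0,4],
    [0,0,-2,0,0,0,4],
    [0,0,-1.8,0,0,0,4],
    [0,0,0,0,0,0,4],
    [0,0,0,0,0,0,4],
    [0,0,0,0,0,0,0.8],
    [0,0,0,0,0,0,0.8],
    [0,0,0,0,0,0,0.8],
    [0,0,0,0,0,0,0.8],
    [0,0,0,0,0,0,0.8],
    [0,0,0,0,0,0,0.8],
    [0,0,0,0,0,0,0.8],
  ],
)

```text
time: 24.85
ee_pos: [0.5658, -0.0703, 0.0316]
eef_rot: [0.9, 0.435, 0.0, -0.0]
ft_force: [0.6, 0.2, 0.8]
width: 0.0152
```

>>> play_rows(
  commands=[
    [0,0,2,0,0,0,0.8],
    [0,0,3,0,0,0,0.8],
    [0,0,3,0,0,0,0.8],
    [0,0,1,0,0,0,0.8],
    [-0.14,2.87,0,0,0,0,0.8],
    [-0.14,2.87,0,0,0,0,0.8],
    [-0.14,2.87,0,0,0,0,0.8],
    [-0.14,2.87,0,0,0,0,0.8],
    [-0.14,2.87,0,0,0,0,0.8],
    [-0.14,2.87,0,0,0,0,0.8],
    [-0.14,2.87,0,0,0,0,0.8],
    [-0.14,2.87,0,0,0,0,0.8],
    [-0.14,2.87,0,0,0,0,0.8],
    [-0.14,2.87,0,0,0,0,0.8],
    [0,0,-3,0,0,0,0.8],
    [0,0,-2.5,0,0,0,0.8],
    [0,0,0,0,0,0,0.8],
    [0,0,0,0,0,0,0.8],
  ],
)

```text
time: 27.1
ee_pos: [0.5521, 0.2167, 0.0671]
eef_rot: [0.9, 0.435, 0.0, -0.0]
ft_force: [-0.5, 0.0, -1.1]
width: 0.0154
```

```bash
python3 - <<'E'
from h import *
c=cam('wrist','w8.png'); print(w2p(c,[.5527,.2176,.008]))
E
```

```text
[287.00167372 231.61620743]
```

View pics/w8.png

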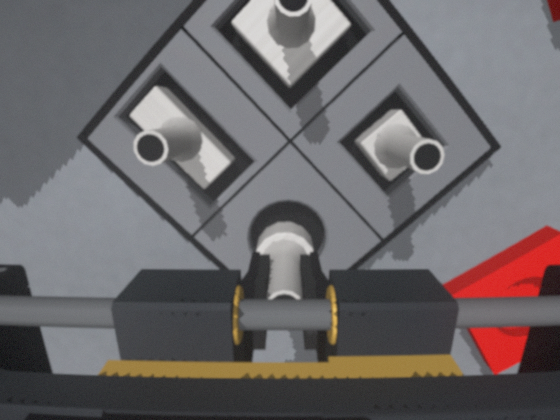

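The round skirt (285,235) is centred over the round pocket (287,230), and the other three are seated. I'll lower, release, and move up and clear of the top camera's view.

>>> play_rows(
  commands=[
    [0,0,-1,0,0,0,0.8],
    [0,0,-1,0,0,0,0.8],
    [0,0,-0.6,0,0,0,0.8],
    [0,0,-0.12,0,0,0,0.8],
    [0,0,0,0,0,0,0.8],
    [0,0,0,0,0,0,0.8],
  ],
)

```text
time: 27.9
ee_pos: [0.5517, 0.2167, 0.0395]
eef_rot: [0.9, 0.435, -0.0, -0.0]
ft_force: [-2.3, -0.5, 3.7]
width: 0.015
```

>>> play_rows(
  commands=[
    [0,0,0,0,0,0,4],
    [0,0,0,0,0,0,4],
    [0,0,0,0,0,0,4],
    [0,0,2,0,0,0,4],
    [0,0,3.5,0,0,0,4],
    [0,0,3.5,0,0,0,4],
    [0,0,3,0,0,0,4],
    [-2,4,2,0,0,0,4],
    [-2,4,2,0,0,0,4],
    [-2,4,2,0,0,0,4],
    [-2,4,0,0,0,0,4],
    [-2,4,0,0,0,0,4],
    [-2,4,0,0,0,0,4],
    [-2,4,0,0,0,0,4],
    [-2,4,0,0,0,0,4],
    [0,0,0,0,0,0,4],
    [0,0,0,0,0,0,4],
  ],
)

```text
time: 30.02
ee_pos: [0.3923, 0.5362, 0.2204]
eef_rot: [0.9, 0.435, 0.001, 0.0]
ft_force: [-0.1, -0.7, -0.6]
width: 0.04
```

```bash
python3 - <<'E'
from h import *
c=cam('top');im=c['img'][:,:,::-1]
cv2.imwrite('pics/end.png',cv2.resize(im[145:285,160:360],None,fx=4,fy=4,interpolation=cv2.INTER_CUBIC))
for n,p in dict(L=(.456,.298),S=(.5446,.306),slot=(.4643,.2094),R=(.5527,.2176)).items(): print(n,(w2p(c,[*p,.074])-[160,145])*4)
E
```

```text
L [ 87.35604815 428.02432223]
S [ 84.32725512 277.77920572]
slot [240.23965646 419.01277719]
R [234.54947228 269.48411879]
```

View pics/end.png

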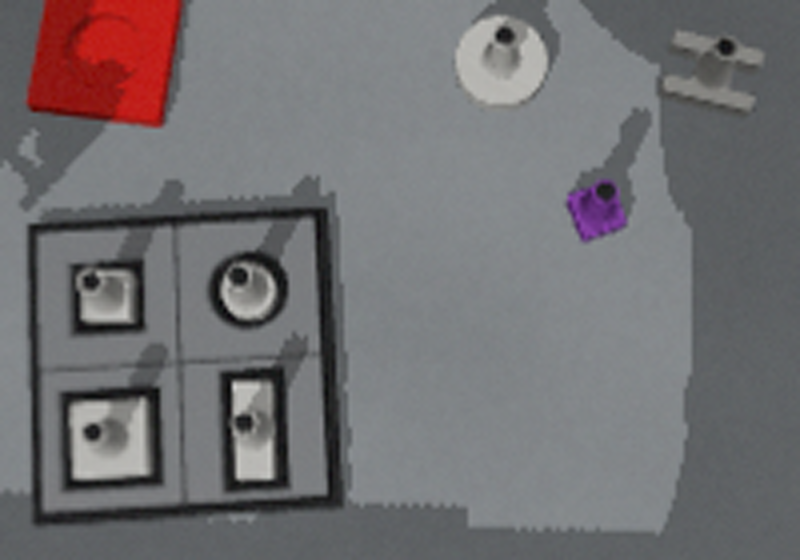

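All four are seated in their own pockets: hole tops at (92,432), (91,282), (244,423) and (239,276), within about 4 mm of the pocket axes. The oversize round and twin are unmoved.

```bash
python3 -c "
from bench import r
print(r.close_job())"
```

```text
the job is handed in; nothing more can be done
None
```

I put the large square, small square, narrow rectangular and small round nozzles into their own pockets and handed the job in at about 30 s of the 96 s allowed.

The last top picture shows all four upright in their pockets, with neck tops within about 4 mm of the pocket axes (15 mm is allowed). The oversize round and twin-outlet nozzles show at the same pixels as at the start, and I never touched them, the purple nozzle or the red blocks. The gripper was open and clear when I handed in. No check failed or disagreed. I did not measure how deep the feet sit directly: for each nozzle I lowered to the expected height, felt a light contact of 4–6 N, and released.

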